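# Slide the wash bottle into its bay and shut the gate

### The arm

A 6-joint arm with a two-finger parallel gripper is mounted at the origin on a cart in front of the work surface, level with it; the furniture and walls round the work are solid. World frame = base frame: x ahead of the robot, y to its left, z up, the work surface at z = 0. Lengths are in m, angles in rad, forces in N, time in s.
With the tool pointing down it reaches from about 0.375 to 0.9 m from the base axis. Payload 3.1 kg.
Tool frame: the origin (TCP) lies at the centre of the arm's flange, where the gripper is bolted on; the fingertips stand robot.tip_extent ahead of it and the grasp point (between the pads) lies 164 mm ahead of it (robot.tip_extent is the distance from the TCP to the fingertips, in m); z points along the fingers, y is the line along which they close (so a half turn about z gives the same grasp; the last joint's range is limited). The gripper opens to 87 mm and grips with 3 to 60 N. Pads are 19 mm wide; open, the fingers measure 117 mm over their backs; the gripper's body (75 mm by 190 mm) begins 51 mm behind the grasp point.
Start: joints at [1.077, 0.527, 1.433, -0, 1.181, -0.178], TCP at [0.194, 0.594, 0.405] pointing down, gripper open.
Joint ranges: [-3.08, 3.08], [-0.75, 2.2], [0.22, 2.44], [-1.43, 4.57], [0, 2.65], [-2.85, 2.85]. Speed limits (rad/s): [2.79, 2.79, 3.14, 3.14, 3.14, 3.14].

### API

Orientations are given as a unit quaternion [x, y, z, w].
In Python, from rig import get_obs, camera, hand_in, cut_out, robot gives the robot as it stands.
- The arm moves only by the tool step_arm, never from a script. Its argument "rows" is a list of rows, each a list of 6 numbers: the shift along the world's x, y, z in m, then the turn, a rotation vector about the world's x, y, z in degrees. A call has 1 to 12 rows; each row shifts and turns the commanded pose from where the row before left it; what a row does not reach is not made up. A row lasts 1/8 s, in which the tool goes at most 62.5 mm and 10.7 degrees, less where a joint would pass 70% of its speed; a pose out of reach is approached as far as the arm can. A call is refused whole if a number of a shift passes 0.0625 or a number of a turn 10.7, either way. A call with a gripper value outside its range is refused whole. "jaw" is the finger opening in m, from 0 to 0.087, set as the call begins (left out, the last holds). The fingers move at their own pace and stop on an object; "squeeze" is the grip in N (left out, the last holds). Time passes only in rows, so rows that do not move let the fingers close. It gives the time, the measured TCP pose, the force, the opening and the grip force at its end, in the units of the state.
- get_obs(): the state, without advancing time (a new reading comes with each control period).
- camera(name): name is "scene" or "top" or "wrist"; returns a dict with "pixels" (420x560x3 uint8, blue, green, red), "depth" (420x560 float32, m along the optical axis (not along the pixel's ray), 0 where there is no reading), "fov_y" (degrees; the focal length in pixels is half the picture's height over the tangent of half this angle, whatever the lens; pixels are square), "cx", "cy" (the principal point, pixels), "k1" (the pictures are not rectified: a ray, as slopes to the right and down, at radius r is drawn at 1 + k1 r^2 times it, then the intrinsics apply), "extrinsics" (4x4, takes a point from camera to world coordinates); the wrist camera has in their place "mount" (4x4, takes a point from camera to tool coordinates, whose origin is the TCP and whose axes are the flange's). Camera axes: x right, y up, looking along -z (the intrinsics and any distortion apply to the point x, -y, -z); pixel columns grow to the right and rows downward; lengths in m; the calibration is good to about 2 mm. A picture is of the moment at which its call begins: read the wrist's pose just before it.
- hand_in(): hands the job in; it is judged then, once.
Trained networks look in the newest picture that a camera, given by its name, has taken for a name from the list of things; names that differ only in an ending like _2 or _b are one class to them, and where a whole thing is asked for, a point or a joint stands for the part that bears it (a point fixed in the world has none). Each returns a list of dicts, best first, with "confidence" (0 to 1); they miss things now and then, are a little off and sometimes report something else, mostly with a low value. They report only what shows in the picture. A call takes as long as a camera call.
- cut_out(label, camera): "region" (420x560 bool, what is visible of it) and "extent" ([centre column, centre row, width, height] in pixels, round what is visible of it).
The state is a dict: "time": time; "q": joint angles; "joint_velocities": joint speeds; "joint_torque": joint torques, N m; "position": TCP position; "tool_rot": TCP orientation; "ft_force": force on the tool from outside, world axes, zero at the start; "moment": the same for the moment, N m; "grip_width": finger opening in m; "grip_force": force on a finger pad.
Only numpy, scipy, OpenCV 4.12 (cv2) and the standard library are available. Lean on these libraries where they do the work, as an engineer would, in place of code of your own. Each camera call takes 0.05 s, during which the arm holds its last target. There are 200 camera calls.

### The job

The tall wash bottle is full and its cap is loose, so do not pick it up or grip it: push it gently, low on its body, so that it slides upright along the bench into the fenced bottle bay until it stands at the back of the bay. Then push the bay's swing gate fully shut behind it. Keep the bottle standing on the bench all the while and leave the other things on the bench alone.

Things in the scene. Friction and masses are not known exactly. Their poses are not given: they have to be found in the camera images.
- wash_bottle: loose white plastic wash bottle, red cap and bent red spout, standing; 0.12 to 0.27 kg. Round body 50 mm across, straight to about 90 mm, shoulder at 118 mm, 170 mm tall with spout. Origin: middle of its underside (the round body's axis lies 3.5 mm from it toward the bottle's own +y); z up, leaning up to 2 degrees at rest. Pushed higher than about 30 mm above the bench it may tip.
- bottle_bay: low steel fence on three sides, fixed to the bench. Inside 84 mm wide (y) and 80 mm deep (x), walls 4 mm thick, 28 mm high, no floor. Origin: centre of the inside, on the bench; z up. The open mouth faces its own -x, edge at x = -40 mm; back wall's inner face at x = +40 mm, side walls' at y = +-42 mm. Gate hinged at the mouth's -y side.
- gate (a joint): angle of the bay's swing gate (rad): 0 = shut across the mouth, grows as it opens outward (counterclockwise from above) to 2.5; starts 1.55 to 2.0. Moves easily (0.2 N at its tip), stays where left, stops at 0 by itself. Aluminium bar 6 mm thick, 92 mm from hinge axis to the centre of its 10 mm round black end, 10 to 28 mm above the bench.
- gate_hinge (a point): the gate's hinge axis, 18 mm above the bench: at x = -44 mm, y = -44 mm in the bottle bay's frame (fixed)
- gate_tip (a point): centre of the gate's free end, 18 mm above the bench, 92 mm from the hinge axis
- dropper_bottle: small brown dropper bottle with black rubber top, 33 mm across, 102 mm tall, loose bystander; origin at the centre of its underside, z up
- tape_roll: roll of black tape lying flat, 59 mm across, 19 mm high, loose bystander; origin at the centre of its underside
- long_screwdriver: screwdriver with red handle, 172 mm long, 24 mm thick, lying on the bench, loose bystander; origin under its middle, long axis = its y
- black_marker: white marker pen with black cap, 134 mm long, 15 mm thick, lying on the bench, loose bystander; origin under its middle, long axis = its y
- memory_stick: orange memory stick, 53 x 18 x 8 mm, lying on the bench, loose bystander; origin under its middle, long axis = its y

How it is judged:
On the way, in this order (a step that is already met when the one before it is completed fails the run):
1. the wash bottle stands inside the bay while the gate is still open (x of wash_bottle in the frame of bottle_bay above -0.01 m and y of wash_bottle in the frame of bottle_bay between -0.03 and 0.03 m and value of joint gate above 0.5 rad), for 0.2 s.
2. the gate is shut behind it (value of joint gate below 0.1 rad), for 0.2 s.
At the end, for the whole second after the job is handed in: the wash bottle stands upright on the bench, at rest, inside the bay and no more than about 20 mm from its back wall, and the gate is within 0.1 rad of shut (x of wash_bottle in the frame of bottle_bay between -0.006 and 0.03 m and y of wash_bottle in the frame of bottle_bay between -0.03 and 0.03 m and angle between wash_bottle's own z axis and vertical below 0.15 rad and height (world z) of wash_bottle below 0.004 m and linear speed of wash_bottle below 0.02 m/s and value of joint gate below 0.1 rad); the robot touches nothing.
It fails at once if the wash bottle is tipped more than about 14 degrees (angle between wash_bottle's own z axis and vertical above 0.25 rad).
It fails at once if the wash bottle is lifted off the bench (height (world z) of wash_bottle above 0.009 m).
It fails at once if the wash bottle is gripped: touched with the fingers round it, one on each side (horizontal distance between the grasp point and wash_bottle below 0.016 m and height (world z) of the grasp point below 0.15 m and contact force between the fingers and wash_bottle above 0.5 N).
It fails at once if the wash bottle is pushed or squeezed harder than 25 N (contact force between the fingers and wash_bottle above 25 N).
It fails at once if another loose thing on the bench is moved more than 15 mm (distance of any of dropper_bottle, tape_roll, long_screwdriver, black_marker, memory_stick from where it was at the start of the episode above 0.015 m).
It also fails if it takes over 64 s, if anything falls off the work surface, if the arm or the gripper's body presses on something with over 40 N, if the wrist force passes 120 N, or if a joint passes its speed limit or range.

## Working session

There is one attempt and no reset: what is moved stays moved. The work goes in short steps, Python scripts to look and compute and a tool call to move; the robot and the scene stay as the last step left them, time stands still between calls to the robot, and variables do not carry over. Pictures are saved under pics/ and viewed, at most 10 in all, crops included, and the job is handed in when it is done.

Besides the shell and the picture viewer there is one more tool, called after "Call:" as a command line: name --pt "numbers of a row" for each row, then --argument value for the rest. step_arm: Moves the arm, as the interface text tells. Its arguments: {"type":"object","properties":{"rows":{"type":"array"},"jaw":{"type":"number"},"squeeze":{"type":"number"}},"required":["rows"]}

```bash
mkdir -p pics
cat > h.py <<'E'
import numpy as np, cv2
from rig import get_obs, camera, hand_in, cut_out, robot
def world(c, px, z=None):
    """pixels (N,2) col,row -> world points; by depth, or on plane z"""
    px=np.asarray(px,float).reshape(-1,2); H,W=c["depth"].shape
    f=H/2/np.tan(np.radians(c["fov_y"])/2)
    d=(px-[c["cx"],c["cy"]])/f; s=d.copy()
    for _ in range(20): s=d/(1+c["k1"]*(s**2).sum(1,keepdims=True))
    ray=np.c_[s[:,0],-s[:,1],-np.ones(len(s))]
    E=np.array(c["extrinsics"])
    if z is None:
        dep=c["depth"][px[:,1].astype(int),px[:,0].astype(int)]
        return (ray*dep[:,None])@E[:3,:3].T+E[:3,3]
    r=ray@E[:3,:3].T
    return E[:3,3]+r*((z-E[2,3])/r[:,2])[:,None]
def cloud(c,region):
    v,u=np.nonzero(region&(c["depth"]>0)); return world(c,np.c_[u,v])
E
python3 - <<'E'
from h import *
o=get_obs(); print(o["position"],o["tool_rot"],robot.tip_extent)
for n in("top","scene"):
    c=camera(n); cv2.imwrite(f"pics/{n}0.png",c["pixels"])
    for l in("wash_bottle","bottle_bay","gate","gate_tip","dropper_bottle","tape_roll","long_screwdriver","black_marker","memory_stick"):
        for r in cut_out(l,n)[:2]:
            p=cloud(c,r["region"])
            if len(p): print(n,l,round(r["confidence"],2),np.round(r["extent"]),np.round(np.median(p,0),3),np.round(np.percentile(p,2,axis=0),3),np.round(np.percentile(p,98,axis=0),3))
E
```

```text
[0.19391469 0.5938008  0.40376617] [ 1.57225986e-01  9.87562066e-01 -1.01724124e-03 -3.47790115e-04] 0.1822
top wash_bottle 0.88 [356. 214.  34.  29.] [ 0.516 -0.157  0.102] [ 0.494 -0.187  0.017] [ 0.542 -0.141  0.163]
top bottle_bay 0.73 [251. 216.  85.  50.] [0.549 0.136 0.004] [ 0.468  0.008 -0.002] [0.586 0.174 0.029]
top bottle_bay 0.52 [273. 198.  45.  11.] [0.568 0.023 0.024] [ 0.561 -0.026  0.012] [0.576 0.064 0.028]
top gate 0.46 [273. 197.  42.   6.] [0.568 0.018 0.024] [ 0.562 -0.026  0.017] [0.574 0.062 0.028]
top dropper_bottle 0.71 [141. 214.  27.  18.] [0.538 0.346 0.016] [ 0.513  0.32  -0.003] [0.564 0.374 0.02 ]
top dropper_bottle 0.61 [168. 203.  17.  14.] [0.554 0.264 0.059] [0.541 0.255 0.002] [0.57  0.28  0.099]
top tape_roll 0.69 [141. 215.  22.  24.] [0.536 0.345 0.016] [ 0.511  0.32  -0.003] [0.564 0.373 0.02 ]
top long_screwdriver 0.86 [347. 162.  68.   9.] [ 0.652 -0.138  0.018] [ 0.641 -0.242  0.009] [ 0.662 -0.089  0.024]
top long_screwdriver 0.59 [252. 217.  81.  55.] [0.557 0.13  0.004] [ 0.469  0.003 -0.002] [0.586 0.175 0.029]
top black_marker 0.65 [1
[... 589 characters left out ...]
6  0.011] [0.573 0.069 0.03 ]
scene dropper_bottle 0.92 [222. 171.  13.  34.] [0.551 0.264 0.051] [0.541 0.254 0.006] [0.61  0.326 0.098]
scene tape_roll 0.5 [202. 172.  24.  23.] [0.538 0.346 0.016] [ 0.511  0.32  -0.   ] [0.573 0.385 0.022]
scene long_screwdriver 0.83 [378. 242.  52.  36.] [ 0.647 -0.138  0.021] [ 0.532 -0.23   0.012] [ 0.656 -0.091  0.158]
scene black_marker 0.81 [176. 200.  43.  30.] [0.427 0.301 0.012] [ 0.358  0.295 -0.001] [0.487 0.321 0.018]
scene black_marker 0.27 [379. 244.  58.  42.] [ 0.648 -0.142  0.019] [ 0.53  -0.24   0.002] [ 0.665 -0.088  0.16 ]
scene memory_stick 0.62 [437. 283.  16.  21.] [ 0.654 -0.325  0.009] [ 0.64  -0.348  0.004] [ 0.67  -0.303  0.013]
```

View pics/top0.png

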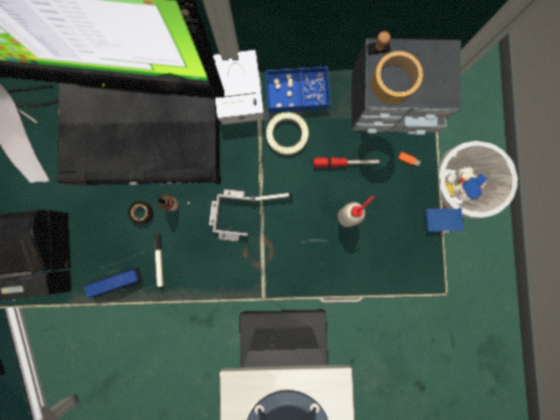

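View pics/scene0.png

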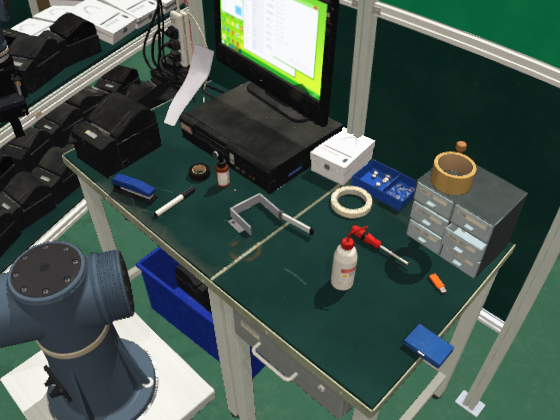

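```bash
cat > m.py <<'E'
from h import *
from scipy.optimize import least_squares
P=[];B=[]
for n in("top","scene"):
    c=camera(n)
    r=max([r for r in cut_out("bottle_bay",n)],key=lambda r:r["region"].sum())["region"]
    r=cv2.dilate(r.astype(np.uint8),np.ones((9,9)))>0
    p=cloud(c,r); p=p[(p[:,2]>.022)&(p[:,2]<.034)]; P.append(p)
    b=cloud(c,cut_out("wash_bottle",n)[0]["region"]); b=b[(b[:,2]>.01)&(b[:,2]<.09)]; B.append(b)
    f=lambda s:np.hypot(b[:,0]-s[0],b[:,1]-s[1])-.025
    s=least_squares(f,b[:,:2].mean(0)+[.01,.01],loss="soft_l1",f_scale=.002); print(n,"axis",s.x,len(b),np.abs(f(s.x)).mean())
# bay: distance to U of wall centre lines + gate segment
def seg(p,a,b):
    t=np.clip(((p-a)@(b-a))/((b-a)@(b-a)),0,1); return np.linalg.norm(p-a-t[:,None]*(b-a),axis=1)
def res(s,p):
    c,si=np.cos(s[2]),np.sin(s[2]); q=(p[:,:2]-s[:2])@np.array([[c,-si],[si,c]])
    h=np.array([-.044,-.044]); g=s[3]
    pts=[np.array(x) for x in((-.04,-.044),(.042,-.044),(.042,.044),(-.04,.044))]
    D=[seg(q,pts[i],pts[i+1]) for i in range(3)]
    D.append(seg(q,h,h+.092*np.array([-np.sin(g),np.cos(g)])))
    return np.min(D,axis=0)
for nm,p in(("top",P[0]),("scene",P[1]),("both",np.vstack(P))):
    best=min((least_squares(res,[.53,y,a,1.7],args=(p,),loss="soft_l1",f_scale=.003) for y in(.1,.13) for a in(1.3,1.57,1.8)),key=lambda s:s.cost)
    print(nm,len(p),np.round(best.x,4),"rms",res(best.x,p).mean())
E
python3 m.py
python3 - <<'E'
import cv2
t=cv2.imread('pics/top0.png')[150:260,190:400]; cv2.imwrite('pics/crop.png',cv2.resize(t,None,fx=3.8,fy=3.8,interpolation=2))
E
```

```text
top axis [ 0.49778859 -0.12714047] 155 0.007996788061117657
scene axis [ 0.51787576 -0.16379877] 621 0.00214159284851784
top 294 [0.5263 0.1168 1.4317 1.8102] rms 0.0013938788308685453
scene 339 [0.5243 0.1166 1.4301 1.8072] rms 0.0018443768233346203
both 633 [0.5253 0.1166 1.4292 1.8108] rms 0.0017670129823122462
```

View pics/crop.png

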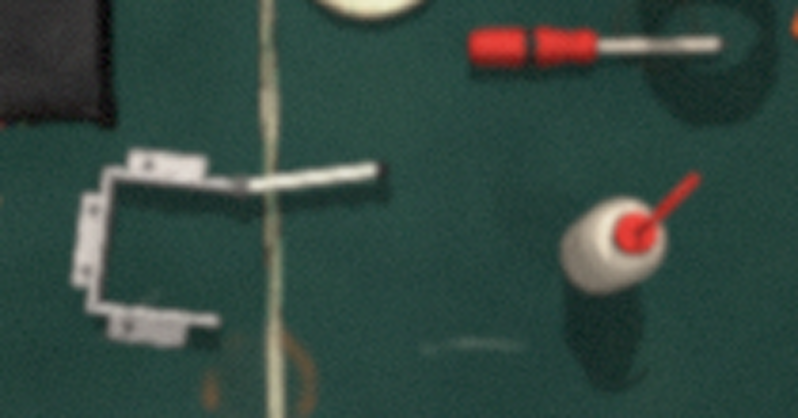

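Call:
step_arm --pt "0.043 -0.041 0 0 0 -6" --pt "0.043 -0.041 0 0 0 -6" --pt "0.043 -0.041 0 0 0 -6" --pt "0.043 -0.041 0 0 0 -6" --pt "0.043 -0.041 0 0 0 -6" --pt "0.043 -0.041 0 0 0 -6" --pt "0.008 -0.058 0 0 0 -6" --pt "0.008 -0.058 0 0 0 -6" --pt "0.008 -0.058 0 0 0 -6" --pt "0.008 -0.058 0 0 0 -6" --pt "0.008 -0.058 0 0 0 -6" --pt "0.008 -0.058 0 0 0 -6" --jaw 0.028

```text
time: 2.8
position: [0.5002, -0.0018, 0.4051]
tool_rot: [0.709, 0.705, 0.0, 0.0]
ft_force: [0.4, 0.1, -0.4]
grip_width: 0.0281
grip_force: 0.0
```

Run:
```python
from h import *
from scipy.spatial.transform import Rotation as R
o=get_obs(); c=camera("wrist"); print(o["position"],o["q"],o["grip_width"]); r=R.from_quat(o["tool_rot"]).as_matrix(); print(r.round(3)); print(np.array(c["mount"]).round(3))
```

```text
[ 0.50019384 -0.00184358  0.40505372] [-2.27502887e-01  3.59853510e-01  1.74008093e+00  1.91590643e-04
  1.04061365e+00 -2.22413747e-01] 0.02805013376368443
[[ 0.005  1.     0.001]
 [ 1.    -0.005 -0.   ]
 [-0.     0.001 -1.   ]]
[[ 0.     0.965  0.261  0.072]
 [ 1.    -0.    -0.    -0.   ]
 [-0.     0.261 -0.965  0.021]
 [ 0.     0.     0.     1.   ]]
```

Call:
step_arm --pt "0.002 -0.042 0 4.2 0 0" --pt "0.002 -0.042 0 4.2 0 0" --pt "0.002 -0.042 0 4.2 0 0" --pt "0.002 -0.042 0 4.2 0 0" --pt "0.002 -0.042 0 4.2 0 0" --pt "0.002 -0.042 0 4.2 0 0" --pt "0.003 -0.04 0 4.2 0 0" --pt "0.003 -0.04 0 4.2 0 0" --pt "0 0 0 0 0 0"

```text
time: 3.98
position: [0.5181, -0.3351, 0.404]
tool_rot: [0.679, 0.675, 0.204, -0.204]
ft_force: [0.1, 0.3, -0.3]
grip_width: 0.028
grip_force: 0.0
```

```bash
cat > st.py <<'E'
from h import *
from scipy.spatial.transform import Rotation as R
def pose():
    o=get_obs(); r=R.from_quat(o["tool_rot"]).as_matrix(); p=np.array(o["position"]); return o,p,r
def wrist():
    o,p,r=pose(); T=np.eye(4);T[:3,:3]=r;T[:3,3]=p; c=dict(camera("wrist")); c["extrinsics"]=T@np.array(c["mount"]); return c
def bottle(n):
    c=wrist() if n=="wrist" else camera(n)
    b=cloud(c,cut_out("wash_bottle",n)[0]["region"]); b=b[(b[:,2]>.01)&(b[:,2]<.085)]
    d=c["extrinsics"][:2,3] if n=="wrist" else np.array(c["extrinsics"])[:2,3]
    u=b[:,:2].mean(0)-d; x0=np.median(b[:,:2],0)+.02*u/np.linalg.norm(u)
    f=lambda s:np.hypot(b[:,0]-s[0],b[:,1]-s[1])-.025
    s=least_squares(f,x0,loss="soft_l1",f_scale=.002); return s.x,len(b),np.abs(f(s.x)).mean(),c
from scipy.optimize import least_squares
if __name__=="__main__":
    o,p,r=pose(); print("q",np.round(o["q"],2),"pos",p.round(4),"tip",(p+r[:,2]*robot.tip_extent).round(4),"z",r[:,2].round(3),"y",r[:,1].round(3),"F",np.round(o["ft_force"],1))
    for n in("scene","wrist"):
        try: print(n,bottle(n)[:3])
        except Exception as e: print(n,e)
E
python3 st.py; python3 -c "
from st import *
c=wrist();cv2.imwrite('pics/w1.png',c['pixels'])"
```

```text
q [-0.83  0.59  1.37  0.38  1.63 -0.89] pos [ 0.5181 -0.3351  0.404 ] tip [ 0.5185 -0.2345  0.2521] z [ 0.002  0.552 -0.834] y [ 1.    -0.005 -0.   ] F [ 0.1  0.3 -0.3]
scene (array([ 0.51757958, -0.16379156]), 542, np.float64(0.001116856942108947))
wrist (array([ 0.51732399, -0.16382439]), 379, np.float64(0.00038619497864538936))
```

View pics/w1.png

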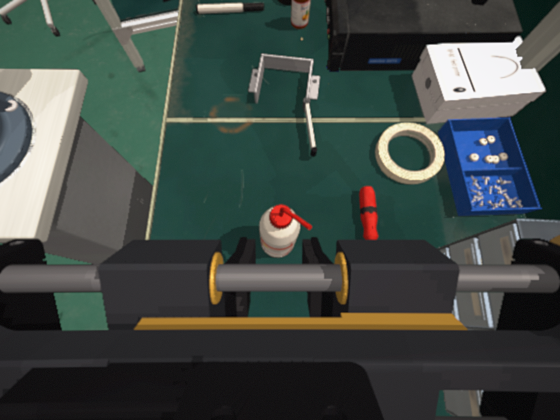

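Call:
step_arm --pt "0 0 -0.045 0 0 0" --pt "0 0 -0.045 0 0 0" --pt "0 0 -0.045 0 0 0" --pt "0 0 -0.04 0 0 0" --pt "0 0 -0.03 0 0 0" --pt "0 0 -0.02 0 0 0" --pt "0 0 -0.015 0 0 0" --pt "0 0 0 0 0 0"

```text
time: 5.22
position: [0.5181, -0.3315, 0.1643]
tool_rot: [0.677, 0.676, 0.204, -0.205]
ft_force: [-0.5, 0.3, -0.6]
grip_width: 0.0281
grip_force: 0.0
```

```bash
python3 st.py
```

```text
q [-0.83  0.91  1.49  0.41  1.22 -1.06] pos [ 0.5181 -0.3315  0.1643] tip [ 0.5179 -0.2306  0.0126] z [-0.001  0.554 -0.832] y [ 1.    -0.001 -0.002] F [-0.5  0.3 -0.6]
scene (array([ 0.51750525, -0.16386551]), 560, np.float64(0.001090324413558104))
wrist (array([ 0.51730661, -0.16348076]), 5766, np.float64(0.00040706114935053044))
```

Call:
step_arm --pt "0 0.01 0 0 0 0" --pt "0 0.01 0 0 0 0" --pt "0 0.007 0 0 0 0" --pt "0 0.005 0 0 0 0" --pt "0 0.004 0 0 0 0" --pt "0 0.004 0 0 0 0" --pt "0 0.004 0 0 0 0" --pt "0 0.004 0 0 0 0" --pt "0 0.004 0 0 0 0" --pt "0 0.004 0 0 0 0" --pt "0 0.002 0 0 0 0" --pt "0 0 0 0 0 0"

```text
time: 6.92
position: [0.5181, -0.2737, 0.1648]
tool_rot: [0.677, 0.676, 0.204, -0.205]
ft_force: [0.1, -1.0, 0.1]
grip_width: 0.0279
grip_force: 0.4
```

```bash
python3 st.py;  python3 -c "
from st import *
c=camera('scene');cv2.imwrite('pics/s2.png',c['pixels'][120:360,200:480].repeat(2,0).repeat(2,1))"
```

```text
q [-0.76  0.89  1.58  0.45  1.14 -1.05] pos [ 0.5181 -0.2737  0.1648] tip [ 0.5181 -0.1728  0.013 ] z [-0.     0.554 -0.833] y [ 1.    -0.001 -0.001] F [ 0.1 -1.   0.1]
scene (array([ 0.52005338, -0.14322978]), 300, np.float64(0.0010378507569574855))
wrist (array([ 0.51940139, -0.14365769]), 3230, np.float64(0.00047055655133745585))
```

View pics/s2.png

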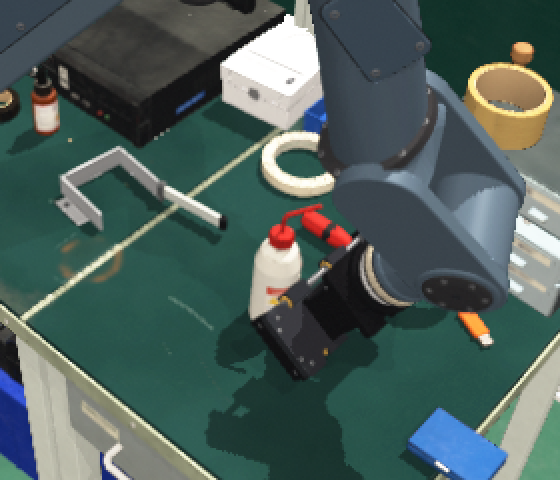

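Call:
step_arm --pt "0 0.003 0 0 0 0" --pt "0 0.005 0 0 0 0" --pt "0 0.006 0 0 0 0" --pt "0 0.006 0 0 0 0" --pt "0.0005 0.006 0 0 0 0" --pt "0.0005 0.006 0 0 0 0" --pt "0.0005 0.006 0 0 0 0" --pt "0.0005 0.006 0 0 0 0" --pt "0 0.006 0 0 0 0" --pt "0 0.006 0 0 0 0" --pt "0 0.005 0 0 0 0" --pt "0 0.003 0 0 0 0"

```text
time: 8.68
position: [0.5201, -0.2096, 0.1647]
tool_rot: [0.677, 0.676, 0.204, -0.205]
ft_force: [-0.3, -2.2, 0.4]
grip_width: 0.0281
grip_force: 0.7
```

```bash
python3 st.py
```

```text
q [-0.68  0.87  1.66  0.51  1.06 -1.04] pos [ 0.5201 -0.2096  0.1647] tip [ 0.52   -0.1087  0.013 ] z [-0.     0.553 -0.833] y [ 1.    -0.001 -0.001] F [-0.3 -2.2  0.4]
scene (array([ 0.52135305, -0.07890668]), 219, np.float64(0.0009518548241861645))
wrist (array([ 0.5212934 , -0.07950925]), 3159, np.float64(0.00031651337359956766))
```

Call:
step_arm --pt "0 0.003 0 0 0 0" --pt "0 0.005 0 0 0 0" --pt "0 0.007 0 0 0 0" --pt "0 0.007 0 0 0 0" --pt "0.0005 0.007 0 0 0 0" --pt "0.0005 0.007 0 0 0 0" --pt "0.0005 0.007 0 0 0 0" --pt "0.0005 0.007 0 0 0 0" --pt "0 0.007 0 0 0 0" --pt "0 0.007 0 0 0 0" --pt "0 0.007 0 0 0 0" --pt "0 0.007 0 0 0 0"

```text
time: 10.38
position: [0.5221, -0.1315, 0.1647]
tool_rot: [0.677, 0.676, 0.204, -0.205]
ft_force: [-0.7, -2.4, 0.6]
grip_width: 0.0278
grip_force: 0.7
```

Call:
step_arm --pt "0 0.006 0 0 0 0" --pt "0 0.006 0 0 0 0" --pt "0.0005 0.006 0 0 0 0" --pt "0.0005 0.006 0 0 0 0" --pt "0.0005 0.006 0 0 0 0" --pt "0.0005 0.006 0 0 0 0" --pt "0 0.006 0 0 0 0" --pt "0 0.006 0 0 0 0" --pt "0 0.006 0 0 0 0" --pt "0 0.005 0 0 0 0" --pt "0 0.003 0 0 0 0" --pt "0 0 0 0 0 0"

```text
time: 11.88
position: [0.524, -0.0696, 0.1647]
tool_rot: [0.677, 0.676, 0.204, -0.205]
ft_force: [-0.0, -1.0, -0.4]
grip_width: 0.0281
grip_force: 0.3
```

```bash
python3 st.py;  python3 -c "
from st import *
c=wrist();cv2.imwrite('pics/w3.png',c['pixels'])"
```

```text
q [-0.46  0.84  1.79  0.67  0.92 -0.99] pos [ 0.524  -0.0696  0.1647] tip [0.5239 0.0313 0.013 ] z [-0.     0.554 -0.833] y [ 1.    -0.001 -0.001] F [-0.  -1.  -0.4]
scene (array([0.52512032, 0.06034171]), 133, np.float64(0.0011105664644887397))
wrist (array([0.52520074, 0.06049486]), 3255, np.float64(0.0006938249567022631))
```

View pics/w3.png

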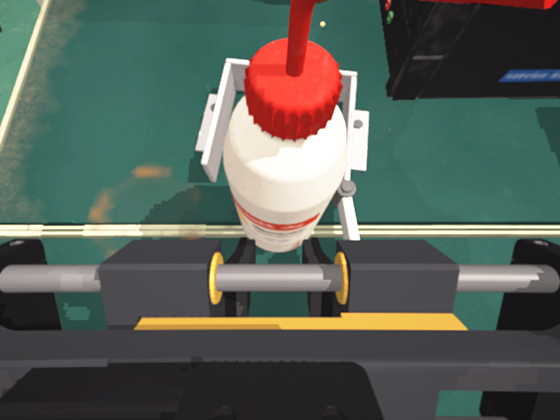

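Call:
step_arm --pt "0 0.004 0 0 0 0" --pt "0 0.006 0 0 0 0" --pt "0.0005 0.007 0 0 0 0" --pt "0.0005 0.007 0 0 0 0" --pt "0.0005 0.007 0 0 0 0" --pt "0 0.007 0 0 0 0" --pt "0 0.007 0 0 0 0" --pt "0 0.006 0 0 0 0" --pt "0 0.005 0 0 0 0" --pt "0 0.005 0 0 0 0" --pt "0 0.003 0 0 0 0" --pt "0 0.002 0 0 0 0"

```text
time: 13.62
position: [0.5256, -0.0038, 0.1647]
tool_rot: [0.677, 0.676, 0.204, -0.205]
ft_force: [-0.0, -1.6, -0.1]
grip_width: 0.028
grip_force: 0.8
```

```bash
python3 st.py
```

```text
q [-0.35  0.84  1.82  0.75  0.86 -0.96] pos [ 0.5256 -0.0038  0.1647] tip [0.5256 0.097  0.013 ] z [-0.     0.553 -0.833] y [ 1.    -0.001 -0.001] F [-0.  -1.6 -0.1]
scene (array([0.52744073, 0.12481042]), 77, np.float64(0.0012823893757057388))
wrist (array([0.52692938, 0.12622365]), 3321, np.float64(0.0027211444862258343))
```

Call:
step_arm --pt "0 -0.004 0 0 0 0" --pt "0 -0.008 0 0 0 0" --pt "0 -0.015 0 0 0 0" --pt "0 -0.02 0 0 0 0" --pt "0 -0.025 0 0 0 0" --pt "0 -0.025 0 0 0 0" --pt "0 0 0.025 0 0 0" --pt "0 0 0.025 0 0 0" --pt "0 0 0 0 0 0"

```text
time: 14.95
position: [0.526, -0.1026, 0.2161]
tool_rot: [0.678, 0.676, 0.205, -0.203]
ft_force: [0.4, -0.5, 0.3]
grip_width: 0.0281
grip_force: 0.0
```

```bash
python3 st.py
python3 - <<'E'
from h import *
th=1.4292; xb=np.array([np.cos(th),np.sin(th)]); yb=np.array([-xb[1],xb[0]]); bay=np.array([.5253,.1166]); H=bay-.044*xb-.044*yb
print(H)
for g in (1.95,1.81,1.6,1.4,1.2,1,.8,.6,.4,.2,.1,0,-.03):
    u=-np.sin(g)*xb+np.cos(g)*yb; n=np.array([-u[1],u[0]])
    print(g,(H+.07*u+(3e-3+.015*abs(n[0])+.0086*abs(n[1]))*n).round(4))
E
python3 -c "
from st import *
c=wrist();cv2.imwrite('pics/w4.png',c['pixels'])"
```

```text
q [-0.52  0.75  1.76  0.6   1.03 -0.93] pos [ 0.526  -0.1026  0.2161] tip [ 0.5266 -0.0021  0.0641] z [ 0.004  0.552 -0.834] y [ 1.    -0.003  0.002] F [ 0.4 -0.5  0.3]
scene (array([0.52560625, 0.12569139]), 465, np.float64(0.0020552714689791368))
wrist (array([0.52661915, 0.12600626]), 3715, np.float64(0.0005006409680418493))
[0.56265021 0.06683091]
1.95 [0.5982 0.0034]
1.81 [ 0.5881 -0.001 ]
1.6 [ 0.5736 -0.0048]
1.4 [ 0.5601 -0.0059]
1.2 [ 0.546  -0.0041]
1 [0.532  0.0008]
0.8 [0.5189 0.009 ]
0.6 [0.5076 0.0203]
0.4 [0.4988 0.0343]
0.2 [0.4935 0.0503]
0.1 [0.4922 0.0575]
0 [0.4914 0.0632]
-0.03 [0.4913 0.065 ]
```

View pics/w4.png

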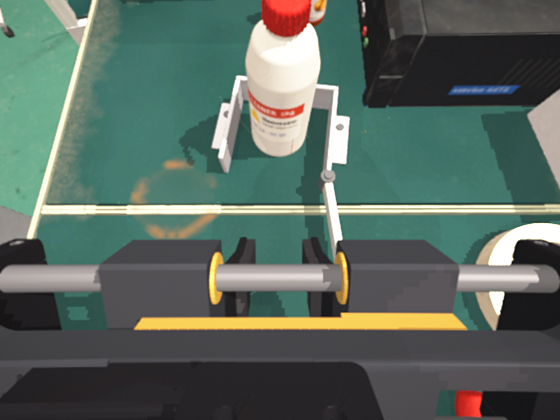

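Call:
step_arm --pt "0.02 0 0 0 0 0" --pt "0.03 0 0 0 0 0" --pt "0.03 0 0 0 0 0" --pt "0 0 0 0 0 0" --pt "0 0 -0.02 0 0 0" --pt "0 0 -0.015 0 0 0" --pt "0 0 -0.012 0 0 0" --pt "0 0 0 0 0 0" --jaw 0 --squeeze 5

```text
time: 16.2
position: [0.6048, -0.1008, 0.1662]
tool_rot: [0.678, 0.676, 0.204, -0.206]
ft_force: [0.8, 0.2, 0.2]
grip_width: 0.0003
grip_force: 0.0
```

```bash
python3 st.py
```

```text
q [-0.45  0.89  1.56  0.61  1.06 -0.85] pos [ 0.6048 -0.1008  0.1662] tip [6.043e-01 2.000e-04 1.460e-02] z [-0.002  0.555 -0.832] y [ 1.    -0.002 -0.004] F [0.8 0.2 0.2]
scene (array([0.5255899 , 0.12541801]), 468, np.float64(0.001419658159375521))
wrist (array([0.52648663, 0.12613468]), 8369, np.float64(0.0005733195881080518))
```

Call:
step_arm --pt "-0.008 0 0 0 0 0" --pt "-0.008 -0.001 0 0 0 0" --pt "-0.007 -0.002 0 0 0 0" --pt "-0.008 -0.002 0 0 0 0" --pt "-0.007 -0.001 0 0 0 0" --pt "-0.007 0 0 0 0 0" --pt "-0.007 0.001 0 0 0 0" --pt "-0.007 0.001 0 0 0 0" --pt "-0.007 0.002 0 0 0 0" --pt "-0.007 0.003 0 0 0 0" --pt "-0.007 0.004 0 0 0 0" --pt "-0.006 0.004 0 0 0 0"

```text
time: 17.9
position: [0.5191, -0.0916, 0.1678]
tool_rot: [0.677, 0.676, 0.204, -0.205]
ft_force: [0.3, 0.1, -0.4]
grip_width: 0.0004
grip_force: 0.1
```

Call:
step_arm --pt "-0.006 0.005 0 0 0 0" --pt "-0.006 0.006 0 0 0 0" --pt "-0.005 0.007 0 0 0 0" --pt "-0.004 0.007 0 0 0 0" --pt "-0.003 0.007 0 0 0 0" --pt "-0.002 0.008 0 0 0 0" --pt "-0.001 0.007 0 0 0 0" --pt "0 0.005 0 0 0 0" --pt "0 0.003 0 0 0 0" --pt "0 0 0 0 0 0"

```text
time: 19.15
position: [0.4926, -0.0367, 0.1677]
tool_rot: [0.677, 0.676, 0.204, -0.205]
ft_force: [-0.1, -0.1, 0.4]
grip_width: 0.0
grip_force: 0.0
```

```bash
python3 st.py;  python3 -c "
from st import *
c=wrist();cv2.imwrite('pics/w5.png',c['pixels'])"
```

```text
q [-0.43  0.82  1.89  0.73  0.85 -1.04] pos [ 0.4926 -0.0367  0.1677] tip [0.4926 0.0641 0.016 ] z [-0.     0.553 -0.833] y [ 1.    -0.001 -0.001] F [-0.1 -0.1  0.4]
scene (array([0.52558746, 0.12585627]), 345, np.float64(0.002100260795543599))
wrist (array([0.52670266, 0.12607991]), 5778, np.float64(0.0005583678638717704))
```

View pics/w5.png

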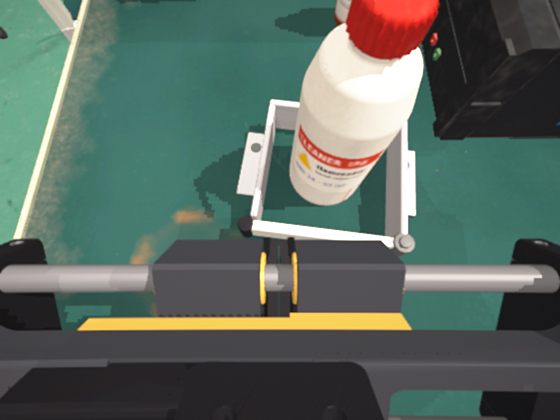

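The gate lies across the mouth from its black tip (247,226) to the hinge (403,242). I'll press a little further, until I feel the stop.

Call:
step_arm --pt "0 0.001 0 0 0 0" --pt "0 0.001 0 0 0 0" --pt "0 0.001 0 0 0 0" --pt "0 0 0 0 0 0"

```text
time: 19.9
position: [0.4928, -0.0345, 0.1678]
tool_rot: [0.678, 0.677, 0.204, -0.204]
ft_force: [-0.7, -5.2, 1.4]
grip_width: 0.0004
grip_force: 2.5
```

Contact with the stop at about 5 N, so the gate is shut. Now I'll back away and check.

Call:
step_arm --pt "0 -0.003 0 0 0 0" --pt "0 -0.01 0 0 0 0" --pt "0 -0.03 0 0 0 0" --pt "0 -0.03 0.02 0 0 0" --pt "0 -0.03 0.04 0 0 0" --pt "0 -0.03 0.04 0 0 0" --pt "0 0 0 0 0 0" --pt "0 0 0 0 0 0"

```text
time: 20.9
position: [0.4919, -0.1666, 0.2673]
tool_rot: [0.678, 0.676, 0.204, -0.205]
ft_force: [-0.7, 0.5, -0.5]
grip_width: 0.0006
grip_force: 0.0
```

```bash
python3 st.py; sed -i 's/\[.53,y,a,1.7\]/[.53,y,a,.1]/' m.py; python3 m.py;  python3 -c "
from st import *
c=wrist();cv2.imwrite('pics/w6.png',c['pixels'])"
```

```text
q [-0.65  0.66  1.76  0.5   1.16 -0.96] pos [ 0.4919 -0.1666  0.2673] tip [ 0.4917 -0.0655  0.1157] z [-0.001  0.554 -0.832] y [ 1.    -0.002 -0.002] F [-0.7  0.5 -0.5]
scene (array([0.52555214, 0.12557359]), 479, np.float64(0.0020867478671838047))
wrist (array([0.52644909, 0.12606884]), 2478, np.float64(0.000593551752489624))
top axis [0.52724645 0.12410387] 129 0.0008018902575439328
scene axis [0.52564027 0.12560478] 483 0.0013999788210046413
top 281 [5.2640e-01 1.1680e-01 1.4348e+00 1.0000e-04] rms 0.0013782061208914556
scene 293 [ 0.525   0.1163  1.4325 -0.0072] rms 0.003142762598151708
both 574 [ 5.258e-01  1.167e-01  1.432e+00 -1.200e-03] rms 0.0023415092199534824
```

View pics/w6.png

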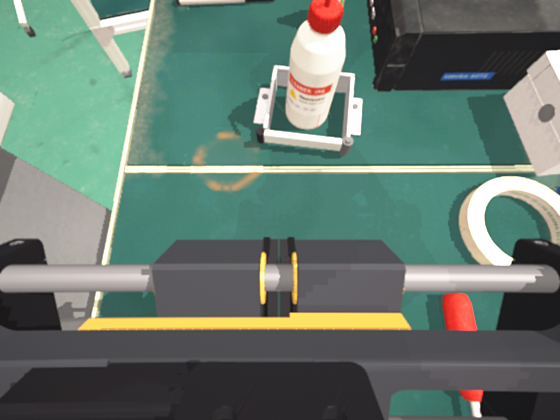

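The bottle stands upright at (313,85) at the back of the bay. The gate is shut across the mouth, from (260,135) to (348,142), with a fitted angle of about 0.

```bash
python3 -c "
from rig import hand_in
print(hand_in())"
```

```text
the job is handed in; nothing more can be done
None
```

The wash bottle stands upright near the back of the bay, the gate is shut at about 0 rad, and I handed the job in at about 21 s of the 64 s allowed; `hand_in()` returned no verdict.

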